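# Weigh out a kit of plate washers on a spring scale

### The job

Weigh out one bench's kit of square plate washers: take them one at a time, thread each over the spindle of the spring scale's pan and set it down flat without dropping it, and go on until the pointer, at rest and with your hand off, stands in the notch of the target clip, then stop. The spindle stands a few millimetres off the middle of the pan, so feel for it with the washer and do it gently: the scale is delicate and must never take more than about a kilogram of push (10 N), nor be bumped. Leave the target clip where it is set, and leave the round washers and the other things on the bench alone; square washers that are not needed stay on the bench.

Things in the scene. Friction and masses are not known exactly. Their poses are not given: they have to be found in the camera images.
- scale: Spring scale, fixed to the bench: grey case 160 x 160 mm, 62 mm high, a round steel pan above it, and at its +x side, 94 to 104 mm from the pan's axis, an upright slotted aluminium column 36 mm wide whose top is 122 mm above the bench. Origin on the bench under the pan's axis; z up; its x axis points to the column. At most 10 N of push.
- pan (a joint): How far the pan has sunk (m): 0 with nothing on it, at most 0.030 (a hard stop). Its spring takes 196 N per metre (well damped), so that each square washer lowers it by about 7 mm (6.4 to 7.6 mm); pressing it to the stop when empty takes about 6 N.
- pan_top (a point): Centre of the pan's flat top (disc of 150 mm diameter, no rim), 110 mm above the bench when empty; sinks with the pan. The spindle stands up near it: a 15 mm steel pin, 38 mm high above the pan, 1 mm chamfer at its flat top. It is clamped firm in an oversize hole, its axis 3 to 5.5 mm off this point, in a direction that differs each time and is not measured.
- pointer (a point): Tip of the black pointer, a 3.5 mm wide and 2 mm thick blade that is carried by the pan and moves down with it in the slot of the column, just in front of the column's +x face; 12 mm below the pan's upper face.
- notch (a point): Middle of the 9 mm high notch in the target clip, a dark steel plate 23 mm high with a thumb screw, on the column's face beside the slot. The notch opens towards the pointer; the pointer stands in it when its height is within 4.5 mm of this point's. It lies 14 to 22 mm below the empty pan's pointer: two or three square washers are needed.
- square0: Square steel plate washer one of four alike: 50 x 50 mm, 8 mm thick, a round 18 mm hole in the middle, about 140 g (8 percent more or less), lying flat on the bench. Origin at the middle of its underside; z is its axis, x and y are parallel to its sides.
- square1: Square steel plate washer two of four alike: 50 x 50 mm, 8 mm thick, a round 18 mm hole in the middle, about 140 g (8 percent more or less), lying flat on the bench. Origin at the middle of its underside; z is its axis, x and y are parallel to its sides.
- square2: Square steel plate washer three of four alike: 50 x 50 mm, 8 mm thick, a round 18 mm hole in the middle, about 140 g (8 percent more or less), lying flat on the bench. Origin at the middle of its underside; z is its axis, x and y are parallel to its sides.
- square3: Square steel plate washer four of four alike: 50 x 50 mm, 8 mm thick, a round 18 mm hole in the middle, about 140 g (8 percent more or less), lying flat on the bench. Origin at the middle of its underside; z is its axis, x and y are parallel to its sides.
- round0: Round steel washer, 50 mm diameter, 8 mm thick, 18 mm hole; a bystander among the square ones, not wanted. Origin at the middle of its underside.
- round1: Round steel washer, 50 mm diameter, 8 mm thick, 18 mm hole; a bystander among the square ones, not wanted. Origin at the middle of its underside.
- coupler: Bystander: dark steel conduit coupler standing on end, 27 mm diameter, 40 mm high. Origin at the middle of its foot.
- driver: Bystander: screwdriver with a red handle, 200 mm long, lying on the bench along its x axis, tip to +x. Origin at its middle, underneath.
- pliers: Bystander: pliers with orange grips, 190 mm long, 60 mm wide, 17 mm high, lying on the bench along its x axis, jaws to +x. Origin near the middle, underneath.
- backbox: Bystander: open white plastic back box 86 x 86 x 32 mm on the bench. Origin at the middle of its underside.
- breaker: Bystander: white circuit breaker 82 x 64 x 18 mm lying on its side. Origin underneath.
- lampholder: Bystander: white lampholder, 74 mm diameter at the foot, 60 mm high, standing. Origin at the middle of its foot.
Things that resemble listed ones, but are neither listed nor needed, are in the scene too. Leave any purple or turquoise look-alike of the square0 alone. What is shaped like the square2 but pink is not meant.

How it is judged:
By the outcome, as a careful person would: the job done as asked, in the order asked, and still so for the second after the job is handed in, with the robot touching nothing.
It also fails if it takes over 72 s, if anything falls off the work surface, if the arm or the gripper's body presses on something with over 40 N, if the wrist force passes 120 N, or if a joint passes its speed limit or range.

### The arm

A 6-joint arm with a two-finger parallel gripper is mounted at the origin on the work surface. World frame = base frame: x ahead of the robot, y to its left, z up, the work surface at z = 0. Lengths are in m, angles in rad, forces in N, time in s.
With the tool pointing down it reaches from about 0.275 to 0.85 m from the base axis. Payload 5.2 kg.
Tool frame: the origin (TCP) lies midway between the tips of the shut fingers; the grasp point (between the pads) lies 19 mm behind it; z points along the fingers, y is the line along which they close (so a half turn about z gives the same grasp; the last joint's range is limited). The gripper opens to 85 mm and grips with 20 to 120 N. Pads are 22 mm wide; open, the fingers measure 114 mm over their backs; the gripper's body (76 mm by 85 mm) begins 54 mm behind the grasp point. The pads swing forward as they close: fully open they stand 13 mm farther back than shut.
Start: joints at [-1.386, 0.259, 1.535, -0, 1.348, -0.203], TCP at [0.208, -0.509, 0.231] pointing down, gripper open.
Joint ranges: [-3.14, 3.14], [-0.91, 2.08], [0.19, 2.58], [-1.22, 4.36], [0.22, 2.71], [-3.12, 3.12]. Speed limits (rad/s): [2.57, 2.57, 3.14, 3.14, 3.14, 3.14].

### API

Orientations are given as a unit quaternion [w, x, y, z].
In Python, from station import state, camera, order, silhouettes, pinpoint gives the robot as it stands. The module is installed in compiled form; this text tells all that it offers.
- The arm moves only by the shell command python3 -m handwheel 'ROWS' [OPENING]. ROWS is JSON, a list of rows, each an object with "translation": the shift along the tool's x, y, z each as a share of 0.8 m, from -1 to 1, a list of three; "twist": the turn about the tool's z as a share of pi rad, from -1 to 1. In form: [{"translation": [tx, ty, tz], "twist": twist}, ...]. A call has 1 to 8 rows; each row is the pose to reach, as a shift and turn from the pose commanded when the call began, along the tool's axes at that moment, turning the shorter way round; what a row does not reach only later rows make up. A row lasts 1/8 s, in which the tool goes at most 62.5 mm and 10.7 degrees, less where a joint would pass 70% of its speed; a pose out of reach is approached as far as the arm can. A call with a number of a shift or a turn outside -1 to 1 is refused whole. A call with a gripper value outside its range is refused whole. OPENING is the opening, from 0 (shut) to 1 (fully open), set as the call begins (- or left out, the last holds). The fingers move at their own pace and stop on an object; the grip force is fixed at half the most. Time passes only in rows, so rows that repeat a pose let the fingers close. It gives the time, the measured TCP pose, the force, the opening and the grip force at its end, in the units of the state.
- state(): the state, without advancing time (a new reading comes with each control period).
- camera(name): name is "scene" or "top" or "wrist"; returns a dict with "image" (420x560x3 uint8, red, green, blue), "fx", "fy", "cx", "cy" (pixels), "rvec" (rotation vector, rad) and "tvec" (3), from world to camera coordinates, as OpenCV has them. Camera axes: x right, y down, z forward; pixel columns grow to the right and rows downward; lengths in m; the calibration is good to about 2 mm. A picture is of the moment at which its call begins. There is no depth.
- order.close_job(): hands the job in; it is judged then, once.
Trained networks look in a picture, given as the dict that the camera call returned (one of the last four; its "shot" number tells which), for a name from the list of things; names that differ only in an ending like _2 or _b are one class to them, and where a whole thing is asked for, a point or a joint stands for the part that bears it (a point fixed in the world has none). Each returns a list of dicts, best first, with "p" (0 to 1); they miss things now and then, are a little off and sometimes report something else, mostly with a low value. They report only what shows in the picture. A call takes as long as a camera call. They do not tell look-alikes from the thing itself.
- silhouettes(picture, thing): "mask" (420x560 bool, what is visible of it) and "at" ([row, column] in pixels, amid what is visible of it).
- pinpoint(picture, thing): "at" ([row, column] in pixels: a listed point, or the origin of a listed thing).
The state is a dict: "clock": time; "q": joint angles; "qvel": joint speeds; "effort": joint torques, N m; "position": TCP position; "eef_rot": TCP orientation; "contact_force": force on the tool from outside, world axes, zero at the start; "wrist_torque": the same for the moment, N m; "width": opening from 0.0 (shut) to 1.0 (fully open); "grasp_force": force on a finger pad.
Only numpy, scipy, OpenCV 4.12 (cv2) and the standard library are available. Lean on these libraries where they do the work, as an engineer would, in place of code of your own. Each camera call takes 0.05 s, during which the arm holds its last target. There are 200 camera calls.

## Working session

There is one attempt and no reset: what is moved stays moved. The work goes in short steps, Python scripts to look and compute and a shell command to move; the robot and the scene stay as the last step left them, time stands still between calls to the robot, and variables do not carry over. Pictures are saved under pics/ and viewed, at most 10 in all, crops included, and the job is handed in when it is done.

```bash
mkdir -p pics; cat > h.py <<'E'
import numpy as np, cv2
from station import state, camera, order, silhouettes, pinpoint
from scipy.spatial.transform import Rotation as R
def ray(c,at):
    M=cv2.Rodrigues(np.array(c["rvec"],float))[0]; t=np.array(c["tvec"],float).ravel()
    d=M.T@np.array([(at[1]-c["cx"])/c["fx"],(at[0]-c["cy"])/c["fy"],1]); return -M.T@t,d
def onz(c,at,z):
    o,d=ray(c,at); return o+d*(z-o[2])/d[2]
def proj(c,p):
    K=np.array([[c["fx"],0,c["cx"]],[0,c["fy"],c["cy"]],[0,0,1.]])
    q=cv2.projectPoints(np.array(p,float).reshape(-1,1,3),np.array(c["rvec"],float),np.array(c["tvec"],float),K,None)[0].reshape(-1,2)
    return q[:,::-1]
def save(c,n): cv2.imwrite("pics/"+n,c["image"][:,:,::-1])
E
python3 - <<'E'
from h import *
s=state(); print({k:np.round(v,3).tolist() for k,v in s.items()})
a=camera("top");b=camera("scene")
cv2.imwrite("pics/a.png",np.vstack([a["image"],b["image"]])[:,:,::-1][:, :])
save(a,"top.png");save(b,"scene.png")
for c in(a,b): print(np.round(ray(c,(210,280)),3), c["fx"])
for n in["square0","round0"]:
    print(n)
    for r in silhouettes(a,n):
        m=r["mask"]; col=np.median(a["image"][m],axis=0)
        rc=cv2.minAreaRect(np.argwhere(m)[:,::-1].astype(np.float32))
        print(round(r["p"],2),np.round(r["at"],1),m.sum(),col,np.round(onz(a,r["at"],.008),3),np.round(rc[1],1),round(rc[2],1))
for n in["scale","pan_top","pointer","notch"]:
    for c in(a,b):print(n,[(round(r["p"],2),np.round(r["at"],1).tolist()) for r in pinpoint(c,n)])
E
```

```text
{'clock': 0.0, 'q': [-1.386, 0.259, 1.536, 0.0, 1.348, -0.203], 'qvel': [0.0, -0.001, 0.002, -0.0, -0.001, -0.001], 'effort': [0.001, -44.602, -29.057, -0.0, 0.011, 0.0], 'position': [0.208, -0.509, 0.23], 'eef_rot': [-0.001, 0.981, 0.193, 0.0], 'contact_force': [0.383, 0.455, -0.314], 'wrist_torque': [0.001, -0.02, -0.015], 'grasp_force': 0.0, 'width': 0.997}
[[ 4.630e-01 -1.000e-03  1.122e+00]
 [ 1.040e-01 -2.900e-02 -9.940e-01]] 462.31262243010633
[[ 1.154  0.11   0.84 ]
 [-0.617 -0.107 -0.78 ]] 467.58948841850764
square0
0.97 [222. 239.] 415 [115. 111. 110.] [0.549 0.064 0.008] [21.5 21.5] 63.4
0.92 [206.  195.1] 394 [113. 108. 107.] [0.587 0.171 0.008] [21.8 20.5] 28.3
0.92 [241.2 283.1] 421 [82. 44. 95.] [ 0.504 -0.042  0.008] [21.8 21.6] 74.1
0.87 [143.6 322.9] 416 [150.  92. 104.] [ 0.745 -0.139  0.008] [21.  21.5] 21.8
0.79 [255.7 238.1] 372 [114. 110. 109.] [0.468 0.065 0.008] [20.4 20.5] 24.0
0.72 [115.3 193.9] 411 [ 40. 104.  98.] [0.812 0.18  0.008] [21. 21.] 63.4
0.61 [261.2 190.2] 427 [110. 106. 105.] [0.454 0.18  0.008] [21.  22.2] 60.9
round0
0.75 [269.3 137.2] 332 [106. 102. 101.] [0.434 0.306 0.008] [20. 20.] 90.0
0.69 [210.7 132.6] 217 [108. 104. 103.] [0.574 0.322 0.008] [17. 18.] 90.0
scale [(0.76, [220.9, 356.3])]
scale [(0.79, [215.5, 179.0])]
pan_top [(0.71, [287.9, 286.2]), (0.68, [214.9, 368.3])]
pan_top [(0.78, [181.6, 168.1]), (0.5, [251.1, 348.2]), (0.39, [235.9, 143.4])]
pointer [(0.69, [168.8, 374.9])]
pointer [(0.56, [229.7, 144.2])]
notch [(0.58, [168.0, 369.3])]
notch [(0.57, [234.4, 148.3]), (0.5, [239.1, 303.9])]
```

```bash
python3 - <<'E'
import cv2,numpy as np
a=cv2.imread("pics/top.png");b=cv2.imread("pics/scene.png")
cv2.imwrite("pics/v1.png",cv2.resize(a[70:340,100:460],(800,600),interpolation=cv2.INTER_CUBIC))
cv2.imwrite("pics/v2.png",cv2.resize(b,(800,600)))
E
```

```text
(no output)
```

View pics/v1.png

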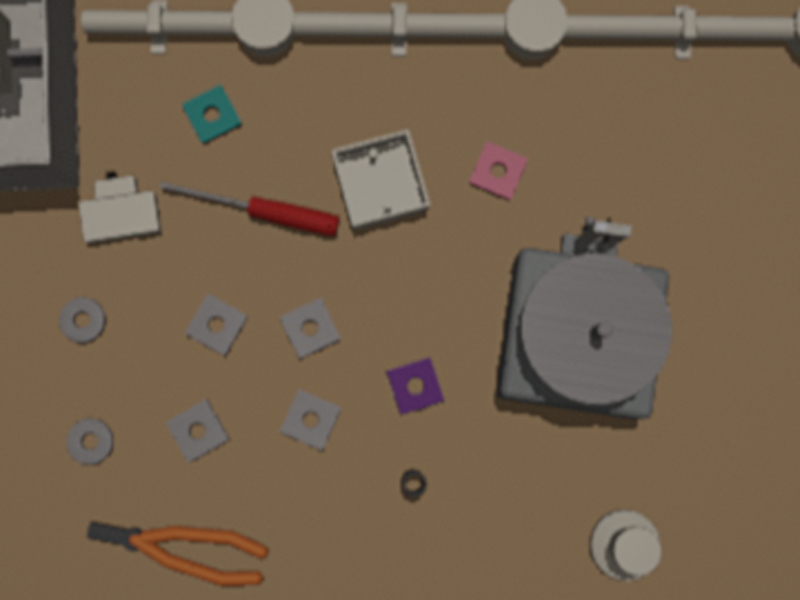

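View pics/v2.png

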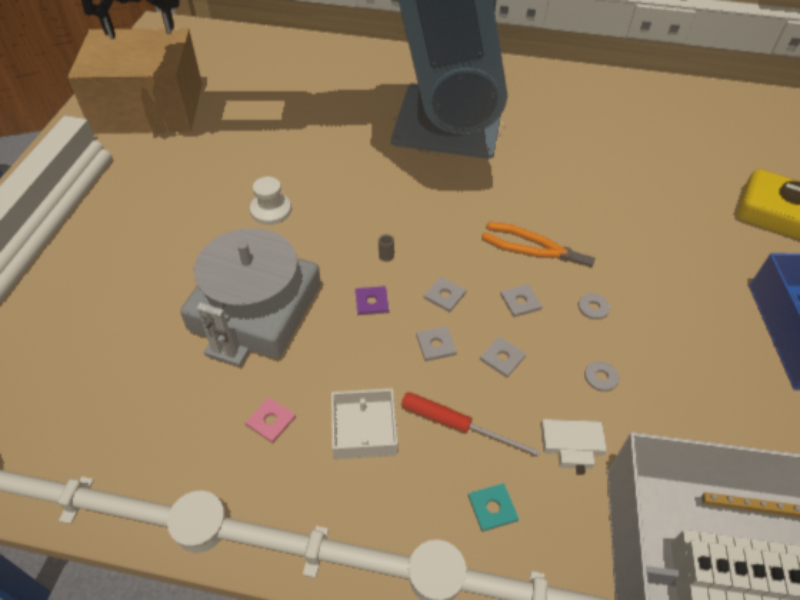

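The top picture (crop) shows four grey squares, at full-frame pixels (row,col) of about (218,240), (216,198), (258,240) and (263,189). The purple (242,287), pink (146,324) and turquoise (121,195) squares are look-alikes, and the round washers are at (214,137) and (269,140). The four grey ones fit, since they are square and steel-coloured, and the enlarged crop confirms it. The network's "at" values are up to 10 px off, so I'll refine them by segmentation.

```bash
python3 - <<'E'
from h import *
a=camera("top"); b=camera("scene")
im=a["image"]; hsv=cv2.cvtColor(im,cv2.COLOR_RGB2HSV)
g=((hsv[:,:,1]<40)&(hsv[:,:,2]>80)).astype(np.uint8)
for (r,c) in [(218,240),(216,198),(258,240),(263,189)]:
    w=g.copy(); w[:]=0; w[r-16:r+17,c-16:c+17]=g[r-16:r+17,c-16:c+17]
    cs=max(cv2.findContours(w,cv2.RETR_EXTERNAL,cv2.CHAIN_APPROX_NONE)[0],key=cv2.contourArea)
    W=np.array([onz(a,(p[0][1],p[0][0]),.008)[:2] for p in cs],np.float32)
    rc=cv2.minAreaRect(W*1000); print((r,c),np.round(rc[0],1),np.round(rc[1],1),round(rc[2],1))
for n in("pan_top","scale"):
  for c,nm in((a,"t"),(b,"s")):
    for r in silhouettes(c,n): print(n,nm,round(r["p"],2),np.round(r["at"]),r["mask"].sum())
# pan ellipse in top
c0=np.array([218,368]); edges=cv2.Canny(im,30,90)
save(a,"top2.png");cv2.imwrite("pics/v3.png",np.hstack([cv2.resize(im[150:270,315:425],(400,436),interpolation=cv2.INTER_CUBIC)[:,:,::-1],cv2.resize(b["image"][150:260,120:230],(400,436),interpolation=cv2.INTER_CUBIC)[:,:,::-1]]))
E
```

```text
(218, 240) [560.2  64.6] [50.  48.6] 27.2
(216, 198) [563.8 166.2] [49.7 49.3] 60.9
(258, 240) [461.5  62.3] [49.5 49.2] 66.3
(263, 189) [448.7 183.7] [49.1 49.2] 30.3
pan_top t 0.9 [214. 366.] 3615
pan_top t 0.3 [153. 272.] 1328
pan_top s 0.93 [184. 167.] 3002
scale t 0.8 [218. 363.] 5378
scale s 0.73 [207. 176.] 6466
```

View pics/v3.png

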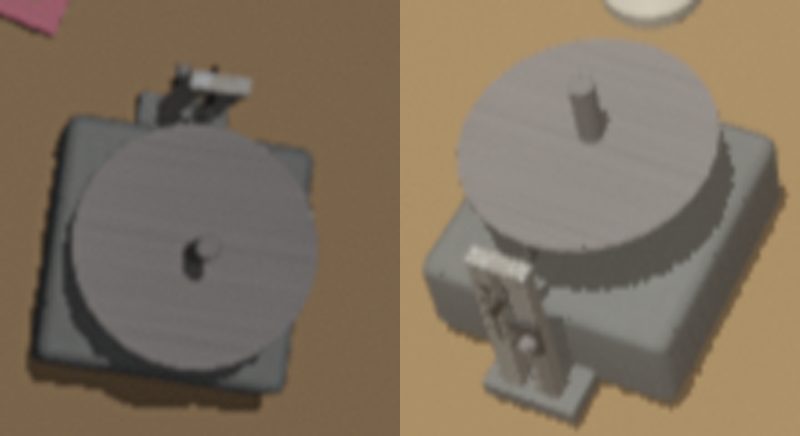

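The crops show the spindle tip at about top (218.5,372.2) and scene (170.7,170.0), with its base at scene (184.3,172.8). The column is on the pan's +x side.

```bash
cat >> h.py <<'E'
def tri(obs):
    A=np.zeros((3,3));v=np.zeros(3)
    for c,at in obs:
        o,d=ray(c,at); d/=np.linalg.norm(d); P=np.eye(3)-np.outer(d,d); A+=P; v+=P@o
    return np.linalg.solve(A,v)
def Rt():
    s=state(); return np.array(s["position"]),R.from_quat(np.roll(s["eef_rot"],-1)).as_matrix()
def shift(target,yaw=None):
    p,M=Rt(); d=M.T@(np.array(target)-p)/.8
    y0=np.degrees(np.arctan2(M[1,0],M[0,0])); tw=None
    if yaw is not None: tw=-((yaw-y0+90)%180-90)/180
    print("shift",np.round(d,4).tolist(),"twist",tw,"yaw0",round(y0,1),"|d|",round(np.linalg.norm(d)*.8,3))
E
python3 - <<'E'
from h import *
a=camera("top");b=camera("scene");w=camera("wrist")
print(tri([(a,(218.5,372.2)),(b,(170.7,170.0))]), onz(a,(218.5,372.2),.148),onz(b,(170.7,170.0),.148),onz(b,(184.3,172.8),.110), onz(a,(218.3,368.6),.11))
p,M=Rt(); o,d=ray(w,(210,280)); print("cam in tool",M.T@(o-p),M.T@d,w["fx"])
shift([.59,-.22,.30],20)
for t,y in(([.56,.0646,.1],27.2),([.4615,.0623,.1],66.3),([.5638,.1662,.1],60.9),([.4487,.1837,.1],30.3)): shift(t,y)
E
```

```text
[ 0.5486505  -0.22588576  0.14496298] [ 0.54852382 -0.22570165  0.148     ] [ 0.55127183 -0.22387517  0.148     ] [ 0.55418683 -0.22327063  0.11      ] [ 0.5522138  -0.22651978  0.11      ]
cam in tool [ 0.0678944   0.0004257  -0.14252608] [-0.25473425 -0.01069764  0.96708904] 308.9005497910628
shift [0.5787, -0.1541, -0.0859] twist 0.01231402078530716 yaw0 22.2 |d| 0.484
shift [0.6785, -0.4976, 0.1641] twist -0.027685979214692857 yaw0 22.2 |d| 0.686
shift [0.5634, -0.5415, 0.1641] twist -0.24490820143691505 yaw0 22.2 |d| 0.639
shift [0.7309, -0.6134, 0.1641] twist -0.21490820143691503 yaw0 22.2 |d| 0.775
shift [0.606, -0.688, 0.1641] twist -0.04490820143691505 yaw0 22.2 |d| 0.745
```

```bash
python3 - <<'E'
from h import *
shift([.549,-.2255,.23],28)
E
```

```text
shift [0.5287, -0.1671, 0.0016] twist -0.032130423659137285 yaw0 22.2 |d| 0.444
```

```bash
python3 -m handwheel '[{"translation":[0.529,-0.167,0],"twist":-0.032},{"translation":[0.529,-0.167,0],"twist":-0.032},{"translation":[0.529,-0.167,0],"twist":-0.032},{"translation":[0.529,-0.167,0],"twist":-0.032},{"translation":[0.529,-0.167,0],"twist":-0.032},{"translation":[0.529,-0.167,0],"twist":-0.032},{"translation":[0.529,-0.167,0],"twist":-0.032},{"translation":[0.529,-0.167,0],"twist":-0.032}]' 0.8
python3 - <<'E'
from h import *
w=camera("wrist"); s=state(); print(s["position"],np.abs(s["qvel"]).max(),s["contact_force"],s["width"],s["clock"])
import pickle; pickle.dump(w,open("w1.pkl","wb"))
save(w,"w1.png")
print(proj(w,[[.549,-.2255,.148],[.549,-.2255,.110]]))
for n in("pan_top","pointer","notch"):print(n,[(round(r["p"],2),np.round(r["at"],1).tolist()) for r in pinpoint(w,n)])
shift([.5602,.0646,.088],27.2)
E
```

```text
clock: 2.05
position: [0.5518, -0.2221, 0.231]
eef_rot: [-0.0, 0.97, 0.244, 0.0]
contact_force: [-0.4, -0.8, -0.3]
width: 0.801
grasp_force: 0.0
[ 0.55083144 -0.22325494  0.23094669] 0.05910994671344025 [ 0.50796838 -0.17153262 -0.91836142] 0.7973383517695752 2.1
[[225.86894243 284.87437372]
 [212.83541702 284.6731259 ]]
pan_top [(0.98, [205.0, 288.2])]
pointer [(0.88, [96.7, 370.8])]
notch [(0.53, [100.1, 363.6]), (0.27, [229.7, 104.9]), (0.26, [54.6, 56.5])]
shift [0.1835, -0.3142, 0.1788] twist 0.004133444013247041 yaw0 27.9 |d| 0.324
```

View pics/w1.png

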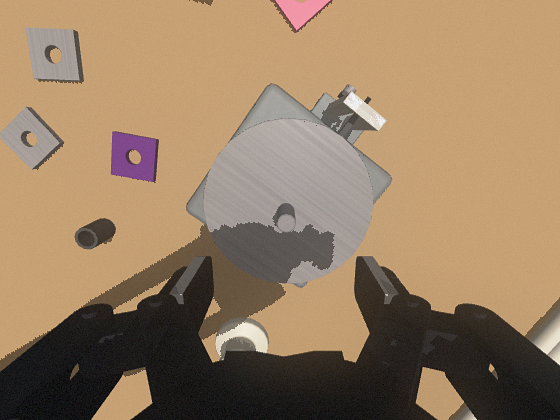

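The wrist view shows the pan centred at about (205,288), the spindle tip at about (224,286) and the column at (105,360). The spindle stands a little behind the pan's middle.

```bash
python3 - <<'E'
from h import *
import pickle; w=pickle.load(open("w1.pkl","rb")); im=w["image"]
c=cv2.resize(im[195:245,261:311],(0,0),fx=8,fy=8,interpolation=cv2.INTER_CUBIC)
cv2.imwrite("pics/c1.png",c[:,:,::-1])
g=cv2.GaussianBlur(cv2.cvtColor(c,cv2.COLOR_RGB2GRAY),(0,0),4)
h=cv2.HoughCircles(g,cv2.HOUGH_GRADIENT,1.5,30,param1=40,param2=12,minRadius=60,maxRadius=120)
if h is not None:
  for x,y,r in h[0][:5]: print(195+(y+.5)/8-.5,261+(x+.5)/8-.5,r/8,onz(w,(195+(y+.5)/8-.5,261+(x+.5)/8-.5),.148))
m=[r for r in silhouettes(camera("wrist"),"pan_top")]
E
```

```text
222.40625 285.96875 8.83125 [ 0.55183562 -0.22492118  0.148     ]
210.78125 285.21875 8.34375 [ 0.55964609 -0.22005917  0.148     ]
216.96875 286.34375 14.475 [ 0.55577002 -0.22312024  0.148     ]
218.46875 281.84375 13.59375 [ 0.55310572 -0.22066873  0.148     ]
213.59375 282.40625 12.31875 [ 0.55669811 -0.21922841  0.148     ]
```

```bash
python3 -m handwheel '[{"translation":[0.182,-0.312,0],"twist":0.004},{"translation":[0.182,-0.312,0.05],"twist":0.004},{"translation":[0.182,-0.312,0.179],"twist":0.004},{"translation":[0.182,-0.312,0.179],"twist":0.004},{"translation":[0.182,-0.312,0.179],"twist":0.004},{"translation":[0.182,-0.312,0.179],"twist":0.004},{"translation":[0.182,-0.312,0.179],"twist":0.004},{"translation":[0.182,-0.312,0.179],"twist":0.004}]'
python3 - <<'E'
from h import *
w=camera("wrist"); p,M=Rt(); print(p)
import pickle; pickle.dump(w,open("w2.pkl","wb"))
save(w,"w2.png"); print(proj(w,[[.5602,.0646,.008]]))
E
```

```text
clock: 3.35
position: [0.5621, 0.0615, 0.0896]
eef_rot: [0.001, 0.972, 0.235, 0.001]
contact_force: [0.1, -0.1, -0.4]
width: 0.801
grasp_force: 0.0
[0.56217016 0.06136927 0.08976075]
[[221.7488413  277.64705314]]
```

View pics/w2.png

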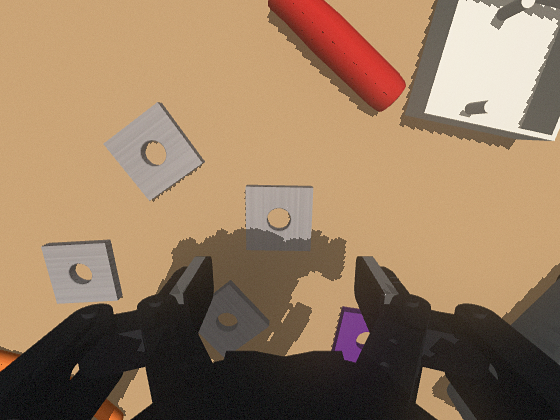

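View pics/c1.png

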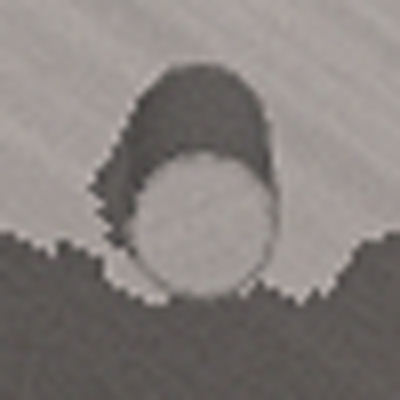

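The spindle tip circle is centred at (222.7,286.1). The wrist view shows square0 just below the gripper with its hole at about (218,279). It is grey and square, and the purple one (335,355) is well clear.

```bash
cat >> h.py <<'E'
def hole(w,r,c,hw,rmin,rmax,k=8,show=None):
    im=w["image"][r-hw:r+hw,c-hw:c+hw]; big=cv2.resize(im,(0,0),fx=k,fy=k,interpolation=cv2.INTER_CUBIC)
    if show: cv2.imwrite("pics/"+show,big[:,:,::-1])
    g=cv2.GaussianBlur(cv2.cvtColor(big,cv2.COLOR_RGB2GRAY),(0,0),k/2)
    h=cv2.HoughCircles(g,cv2.HOUGH_GRADIENT,1.5,10,param1=40,param2=10,minRadius=int(rmin*k),maxRadius=int(rmax*k))
    return [] if h is None else [(r-hw+(y+.5)/k-.5,c-hw+(x+.5)/k-.5,q/k) for x,y,q in h[0][:4]]
E
python3 - <<'E'
from h import *
import pickle; w=pickle.load(open("w2.pkl","rb"))
for x in hole(w,218,279,20,10,14): print(np.round(x,1),onz(w,x[:2],.008))
for at in((185.5,245.5),(187,312.5),(249,311)):print(onz(w,at,.008))
shift([.5615,.0646,-.001],27.2)
E
```

```text
[218.3 278.5  12.1] [0.56294585 0.06524161 0.008     ]
[215.1 278.9  12.2] [0.56530477 0.06612159 0.008     ]
[216.4 278.5  11. ] [0.56425926 0.065908   0.008     ]
[218.8 277.4  11.3] [0.56216354 0.06579845 0.008     ]
[0.57424352 0.09816126 0.008     ]
[0.5956862  0.05384002 0.008     ]
[0.55227323 0.03153106 0.008     ]
shift [0.0008, -0.0042, 0.1134] twist -0.0002675171448428178 yaw0 27.2 |d| 0.091
```

```bash
python3 -m handwheel '[{"translation":[0.0,-0.003,0.07],"twist":0.005},{"translation":[0.0,-0.003,0.10],"twist":0.005},{"translation":[0.0,-0.003,0.107],"twist":0.005},{"translation":[0.0,-0.003,0.107],"twist":0.005},{"translation":[0.0,-0.003,0.107],"twist":0.005}]'
python3 - <<'E'
from h import *
shift([.5625,.0648,0.0],26); print(state()["qvel"])
E
```

```text
clock: 4.03
position: [0.5611, 0.0649, 0.0042]
eef_rot: [0.001, 0.974, 0.228, 0.002]
contact_force: [-0.2, -0.4, 0.4]
width: 0.8
grasp_force: 0.0
shift [0.0015, 0.0009, 0.0052] twist 0.0018290763886049887 yaw0 26.3 |d| 0.004
[ 0.00646168 -0.00158586  0.00447573 -0.00010206 -0.00278581  0.00043505]
```

```bash
python3 -m handwheel '[{"translation":[0.0015,0,0.0055],"twist":0.002},{"translation":[0.0015,0,0.0055],"twist":0.002}]' && python3 -m handwheel '[{"translation":[0,0,0],"twist":0},{"translation":[0,0,0],"twist":0},{"translation":[0,0,0],"twist":0},{"translation":[0,0,0],"twist":0}]' 0.4
```

```text
clock: 4.28
position: [0.5609, 0.066, -0.0017]
eef_rot: [0.0, 0.974, 0.225, 0.0]
contact_force: [-0.7, -0.5, 0.9]
width: 0.797
grasp_force: 0.0
clock: 4.78
position: [0.561, 0.066, -0.0012]
eef_rot: [0.0, 0.974, 0.225, 0.0]
contact_force: [-1.2, 0.7, 5.5]
width: 0.561
grasp_force: 62.1
```

```bash
python3 - <<'E'
from h import *
shift([.5517,-.2250,.17],27)
E
```

```text
shift [-0.1698, 0.3219, -0.2141] twist -0.0054931499362407665 yaw0 26.0 |d| 0.338
```

```bash
python3 -m handwheel '[{"translation":[0,0,-0.06],"twist":0},{"translation":[-0.03,0.06,-0.13],"twist":-0.005},{"translation":[-0.17,0.322,-0.214],"twist":-0.005},{"translation":[-0.17,0.322,-0.214],"twist":-0.005},{"translation":[-0.17,0.322,-0.214],"twist":-0.005},{"translation":[-0.17,0.322,-0.214],"twist":-0.005},{"translation":[-0.17,0.322,-0.214],"twist":-0.005},{"translation":[-0.17,0.322,-0.214],"twist":-0.005}]'
python3 -m handwheel '[{"translation":[0,0,0],"twist":0},{"translation":[0,0,0],"twist":0}]'
python3 - <<'E'
from h import *
w=camera("wrist"); p,M=Rt(); print(p,state()["contact_force"])
import pickle; pickle.dump(w,open("w3.pkl","wb"))
save(w,"w3.png")
h0=p+M@[0,0,-.003-.0045]
print(proj(w,[h0]))
cv2.imwrite("pics/c3.png",cv2.resize(w["image"][200:340,200:370],(0,0),fx=4,fy=4,interpolation=cv2.INTER_CUBIC)[:,:,::-1])
E
```

```text
clock: 5.78
position: [0.551, -0.2255, 0.1688]
eef_rot: [-0.001, 0.973, 0.232, -0.0]
contact_force: [-0.3, 0.5, -1.9]
width: 0.561
grasp_force: 62.9
clock: 6.02
position: [0.5513, -0.2233, 0.1687]
eef_rot: [-0.001, 0.972, 0.234, -0.0]
contact_force: [0.3, 0.1, -1.3]
width: 0.561
grasp_force: 62.9
[ 0.55139869 -0.22354524  0.16888542] [ 0.26894024  0.82289702 -1.36828892]
[[275.26270199 282.8568415 ]]
```

View pics/c3.png

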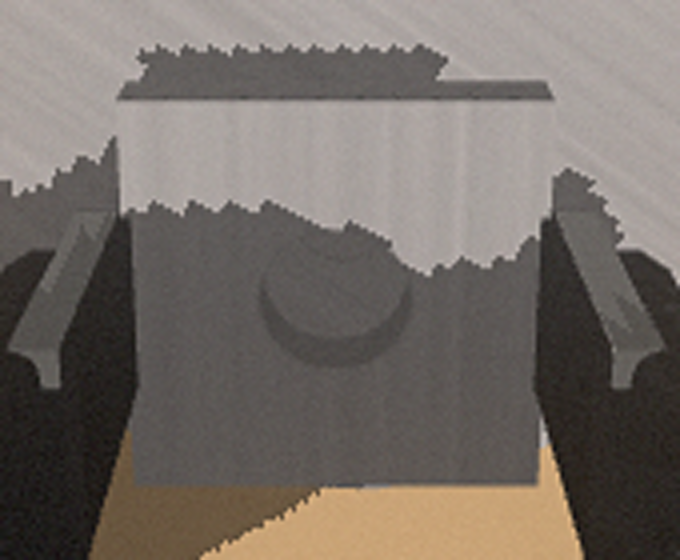

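The held washer is square in the fingers. Its top-face corners in the crop are at (118,98), (553,98), (538,487) and (135,487), with the hole centre at about (275,283.6) in the full frame. The spindle tip is partly visible through the hole.

```bash
cat > held.py <<'E'
from h import *
import pickle
def held(w,corners,r0,c0,k=4):
    K=np.array([[w["fx"],0,w["cx"]],[0,w["fy"],w["cy"]],[0,0,1.]])
    ip=np.array([[c0+(x+.5)/k-.5,r0+(y+.5)/k-.5] for x,y in corners])
    a=.025; op=np.array([[a,-a,0],[a,a,0],[-a,a,0],[-a,-a,0]])
    ok,rv,tv=cv2.solvePnP(op,ip,K,None)
    Mw=cv2.Rodrigues(np.array(w["rvec"],float))[0]; t=np.array(w["tvec"],float).ravel()
    e=cv2.projectPoints(op,rv,tv,K,None)[0].reshape(-1,2)-ip
    return Mw.T@(tv.ravel()-t), Mw.T@cv2.Rodrigues(rv)[0], np.abs(e).max()
E
python3 - <<'E'
from held import *
w=pickle.load(open("w3.pkl","rb")); w1=pickle.load(open("w1.pkl","rb"))
c,Mo,e=held(w,[(118,98),(553,98),(538,487),(135,487)],200,200); print("hole top",c,"err",e,"\n",np.round(Mo,3))
p,M=Rt(); print(M.T@(c-p)); sp=onz(w1,(222.7,286.06),.148); print("spindle",sp)
d=sp-c; print("delta world",d,"tool",M.T@d/.8)
ct=onz(w,(274.6,283.6),p[2]+.0065); print(ct,M.T@(sp-ct)/.8)
E
```

```text
hole top [ 0.55196157 -0.22365944  0.17660813] err 0.06070106888378746 
 [[ 0.889  0.456 -0.034]
 [ 0.455 -0.89  -0.022]
 [-0.04   0.004 -0.999]]
[ 0.00044636  0.00034958 -0.00772326]
spindle [ 0.55166227 -0.22509398  0.148     ]
delta world [-0.0002993  -0.00143454 -0.02860813] tool [-0.00113279  0.00146381  0.03575918]
[ 0.55143022 -0.22393702  0.17538542] [-0.00038411  0.00145483  0.03423049]
```

```bash
python3 -m handwheel '[{"translation":[-0.0008,0.0015,0.01],"twist":0},{"translation":[-0.0008,0.0015,0.02],"twist":0},{"translation":[-0.0008,0.0015,0.025],"twist":0},{"translation":[-0.0008,0.0015,0.028],"twist":0},{"translation":[-0.0008,0.0015,0.031],"twist":0},{"translation":[-0.0008,0.0015,0.034],"twist":0},{"translation":[-0.0008,0.0015,0.037],"twist":0},{"translation":[-0.0008,0.0015,0.037],"twist":0}]'
python3 - <<'E'
from h import *
import pickle
for i in range(3):
    w=camera("wrist"); s=state(); print(np.round(s["position"],4),np.round(s["contact_force"],2),np.round(s["wrist_torque"],3))
pickle.dump(w,open("w4.pkl","wb")); print([(round(r["p"],2),np.round(r["at"],1).tolist()) for r in pinpoint(w,"pointer")])
cv2.imwrite("pics/c4.png",np.vstack([cv2.resize(w["image"][220:320,210:350],(560,400),interpolation=cv2.INTER_CUBIC),cv2.resize(w["image"][40:180,280:476],(560,200+200),interpolation=cv2.INTER_CUBIC)[:190]])[:,:,::-1])
E
```

```text
clock: 7.08
position: [0.5513, -0.2265, 0.1395]
eef_rot: [-0.0, 0.973, 0.233, -0.0]
contact_force: [-0.8, 0.8, -0.9]
width: 0.56
grasp_force: 62.9
[ 0.5513 -0.2265  0.1397] [-1.09  1.38 -1.24] [ 0.067  0.055 -0.002]
[ 0.5513 -0.2265  0.1397] [-0.61  0.16 -1.08] [0.094 0.069 0.009]
[ 0.5513 -0.2265  0.1397] [-0.67  0.92 -1.01] [0.069 0.098 0.013]
[(0.7, [74.3, 404.6])]
```

View pics/c4.png

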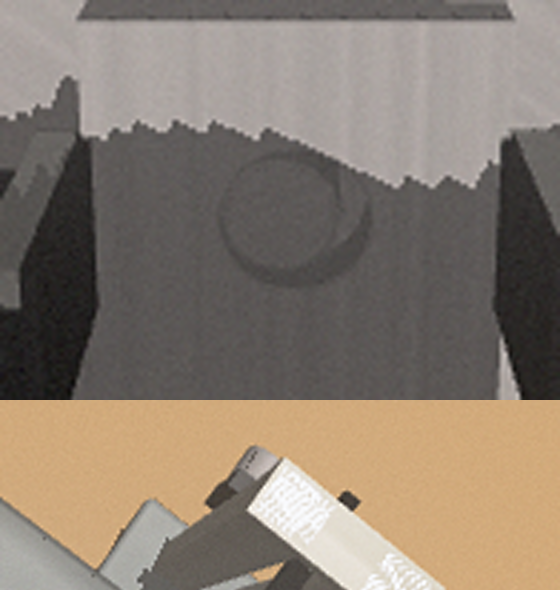

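The spindle is in the hole: washer bottom about 141 mm against a spindle top of 148 mm, with no lift force. It is touching on one side, and the crop shows the spindle circle at (279,208) against the hole at (295,217). I'll centre it before lowering.

```bash
python3 -m handwheel '[{"translation":[0.0005,-0.0010,0],"twist":0},{"translation":[0.001,-0.0019,0.002],"twist":0},{"translation":[0.001,-0.0019,0.008],"twist":0},{"translation":[0.001,-0.0019,0.015],"twist":0},{"translation":[0.001,-0.0019,0.022],"twist":0},{"translation":[0.001,-0.0019,0.026],"twist":0},{"translation":[0.001,-0.0019,0.028],"twist":0},{"translation":[0.001,-0.0019,0.028],"twist":0}]'
python3 - <<'E'
from h import *
import pickle
for i in range(3):
    w=camera("wrist"); s=state(); print(np.round(s["position"],4),np.round(s["contact_force"],2),np.round(s["wrist_torque"],3))
pickle.dump(w,open("w5.pkl","wb")); 
print(hole(w,272,283,30,13,22,show="c5.png"))
E
```

```text
clock: 8.28
position: [0.5514, -0.2248, 0.1172]
eef_rot: [-0.0, 0.973, 0.233, -0.0]
contact_force: [0.9, -1.0, -1.3]
width: 0.563
grasp_force: 62.9
[ 0.5515 -0.2249  0.1174] [-0.4  -0.18 -2.62] [-0.019  0.02   0.04 ]
[ 0.5515 -0.2249  0.1175] [ 0.31 -0.   -1.84] [ 0.025 -0.009 -0.007]
[ 0.5515 -0.2249  0.1176] [ 0.05 -0.39 -1.66] [ 0.046 -0.038  0.006]
[(np.float32(277.09375), np.float32(283.59375), np.float32(20.0875)), (np.float32(275.40625), np.float32(284.15625), np.float32(18.41875)), (np.float32(278.40625), np.float32(282.46875), np.float32(21.8875)), (np.float32(273.71875), np.float32(284.90625), np.float32(16.6))]
```

View pics/c5.png

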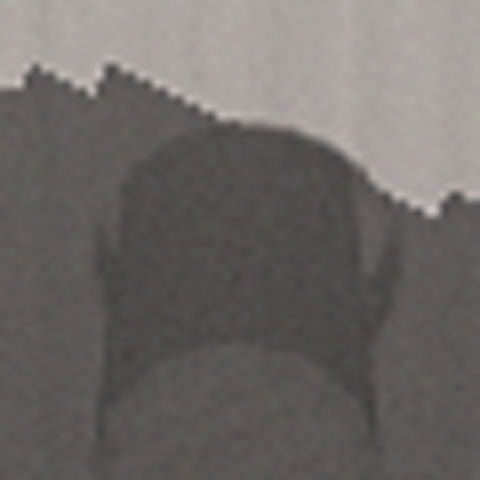

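```bash
python3 -m handwheel '[{"translation":[0,0,0.004],"twist":0},{"translation":[0,0,0.007],"twist":0},{"translation":[0,0,0.0085],"twist":0},{"translation":[0,0,0.010],"twist":0},{"translation":[0,0,0.0115],"twist":0},{"translation":[0,0,0.013],"twist":0},{"translation":[0,0,0.0145],"twist":0},{"translation":[0,0,0.016],"twist":0}]'
python3 - <<'E'
from h import *
for i in range(4):
    w=camera("wrist"); s=state(); print(np.round(s["position"],4),np.round(s["contact_force"],2),np.round(s["wrist_torque"],3))
for c in("scene","wrist"):
  print([(round(r["p"],2),np.round(r["at"],1).tolist()) for n in("pointer","notch") for r in pinpoint(camera(c),n)])
E
```

```text
clock: 9.43
position: [0.5514, -0.2248, 0.1045]
eef_rot: [0.0, 0.973, 0.233, 0.0]
contact_force: [-0.7, 0.3, -0.4]
width: 0.56
grasp_force: 63.0
[ 0.5514 -0.2248  0.1044] [ 1.05  0.68 -0.59] [ 0.029 -0.013 -0.026]
[ 0.5514 -0.2248  0.1045] [0.48 0.16 0.02] [-0.001  0.059 -0.016]
[ 0.5514 -0.2248  0.1045] [-0.04 -0.5  -0.95] [-0.003  0.033  0.011]
[ 0.5514 -0.2248  0.1046] [-0.76 -0.35 -1.21] [ 0.029  0.035 -0.004]
[(0.89, [230.1, 145.7]), (0.51, [212.4, 365.8]), (0.71, [179.3, 268.2]), (0.56, [236.1, 144.6])]
[]
```

```bash
python3 -m handwheel '[{"translation":[0,0,0.0012],"twist":0},{"translation":[0,0,0.0024],"twist":0},{"translation":[0,0,0.0034],"twist":0},{"translation":[0,0,0.0034],"twist":0}]'
python3 - <<'E'
from h import *
F=[]
for i in range(5):
    w=camera("wrist"); s=state(); F.append(s["contact_force"])
print(np.round(s["position"],4),np.mean(F,0))
E
```

```text
clock: 10.52
position: [0.5514, -0.2248, 0.1018]
eef_rot: [0.0, 0.973, 0.233, 0.0]
contact_force: [0.4, -0.1, 0.2]
width: 0.558
grasp_force: 63.0
[ 0.5514 -0.2248  0.1019] [-0.0206518   0.2051407  -0.67325662]
```

```bash
python3 -m handwheel '[{"translation":[0,0,0.001],"twist":0},{"translation":[0,0,0.0018],"twist":0}]'; python3 -m handwheel '[{"translation":[0,0,0],"twist":0},{"translation":[0,0,0],"twist":0},{"translation":[0,0,0],"twist":0}]' 0.8
python3 - <<'E'
from h import *
F=[]
for i in range(3):
    w=camera("wrist"); s=state(); F.append(s["contact_force"])
print(np.round(s["position"],4),np.mean(F,0))
import pickle; pickle.dump(w,open("w6.pkl","wb")); save(w,"w6.png")
shift([.5515,-.2250,.19],27)
E
```

```text
clock: 11.02
position: [0.5514, -0.2249, 0.1003]
eef_rot: [0.0, 0.973, 0.233, 0.0]
contact_force: [-0.7, -0.1, 0.2]
width: 0.562
grasp_force: 63.1
clock: 11.4
position: [0.5514, -0.2249, 0.1004]
eef_rot: [0.0, 0.973, 0.233, 0.0]
contact_force: [-1.0, 0.2, 0.3]
width: 0.8
grasp_force: 0.0
[ 0.5514 -0.2249  0.1004] [0.09798145 0.11602562 0.00517809]
shift [0.0, 0.0002, -0.112] twist -0.0005621771801551903 yaw0 26.9 |d| 0.09
```

```bash
python3 -m handwheel '[{"translation":[0,0,-0.02],"twist":0},{"translation":[0,0,-0.06],"twist":0},{"translation":[0,0,-0.112],"twist":0}]'
python3 - <<'E'
from h import *
import pickle
w=camera("wrist"); b=camera("scene"); pickle.dump((w,b),open("w7.pkl","wb")); save(w,"w7.png"); save(b,"s7.png")
for n in("pointer","notch","pan_top"): print(n,[(round(r["p"],2),np.round(r["at"],1).tolist()) for r in pinpoint(w,n)],[(round(r["p"],2),np.round(r["at"],1).tolist()) for r in pinpoint(b,n)])
w1=pickle.load(open("w1.pkl","rb")); print(onz(w1,(96.7,370.8),.098),onz(w1,(205,288.2),.11))
shift([.451,.184,.088],29)
E
```

```text
clock: 11.92
position: [0.551, -0.2246, 0.1912]
eef_rot: [-0.0, 0.973, 0.233, -0.0]
contact_force: [0.3, -1.0, 0.3]
width: 0.799
grasp_force: 0.0
pointer [] [(0.91, [232.7, 146.8])]
notch [(0.72, [90.8, 369.3])] [(0.54, [235.1, 148.0]), (0.24, [304.5, 327.0])]
pan_top [(0.64, [214.5, 286.1])] [(0.92, [184.7, 167.5])]
[ 0.66913806 -0.24284932  0.098     ] [ 0.55674557 -0.22484674  0.11      ]
shift [0.1199, -0.5114, 0.1269] twist -0.011680883522402279 yaw0 26.9 |d| 0.432
```

```bash
python3 -m handwheel '[{"translation":[0.12,-0.511,0],"twist":-0.01},{"translation":[0.12,-0.511,0],"twist":-0.01},{"translation":[0.12,-0.511,0.05],"twist":-0.01},{"translation":[0.12,-0.511,0.127],"twist":-0.01},{"translation":[0.12,-0.511,0.127],"twist":-0.01},{"translation":[0.12,-0.511,0.127],"twist":-0.01},{"translation":[0.12,-0.511,0.127],"twist":-0.01},{"translation":[0.12,-0.511,0.127],"twist":-0.01}]'
python3 -m handwheel '[{"translation":[0,0,0],"twist":0},{"translation":[0,0,0],"twist":0}]'
cat > sq.py <<'E'
from held import *
def square(w,r,c,hw=45):
    im=w["image"][r-hw:r+hw,c-hw:c+hw]; hsv=cv2.cvtColor(cv2.resize(im,(0,0),fx=4,fy=4,interpolation=cv2.INTER_CUBIC),cv2.COLOR_RGB2HSV)
    g=((hsv[:,:,1]<45)&(hsv[:,:,2]>60)).astype(np.uint8); g=cv2.morphologyEx(g,cv2.MORPH_OPEN,np.ones((5,5),np.uint8))
    cs=cv2.findContours(g,cv2.RETR_EXTERNAL,cv2.CHAIN_APPROX_NONE)[0]; out=[]
    for k in cs:
        if cv2.contourArea(k)<20000: continue
        W=np.array([onz(w,(r-hw+(p[0][1]+.5)/4-.5,c-hw+(p[0][0]+.5)/4-.5),.008)[:2]*1000 for p in k],np.float32)
        rc=cv2.minAreaRect(W); out.append((np.round(rc[0],1),np.round(rc[1],1),round(rc[2],1)))
    return out
E
python3 - <<'E'
from sq import *
w=camera("wrist"); p,M=Rt(); print(p)
pickle.dump(w,open("w8.pkl","wb")); save(w,"w8.png"); at=proj(w,[[.451,.184,.008]])[0]; print(at)
r,c=np.round(at).astype(int)
print(square(w,r,c))
for x in hole(w,r,c,20,10,14): print(np.round(x,1),onz(w,x[:2],.008))
print(square(pickle.load(open("w2.pkl","rb")),218,279))
shift([.451,.184,0],29)
E
```

```text
clock: 13.32
position: [0.4482, 0.1862, 0.0858]
eef_rot: [-0.001, 0.968, 0.251, -0.003]
contact_force: [0.3, -0.9, 0.0]
width: 0.798
grasp_force: 0.0
clock: 13.58
position: [0.453, 0.182, 0.0887]
eef_rot: [0.0, 0.969, 0.247, 0.0]
contact_force: [0.4, 0.5, 0.0]
width: 0.797
grasp_force: 0.0
[0.4530515  0.18193519 0.08880196]
[222.65880369 279.04486802]
[(array([450.5, 185.2]), array([50.7, 49.8]), 30.5)]
[220.8 276.7  10.1] [0.45139911 0.18626342 0.008     ]
[223.5 279.3  10.1] [0.45052167 0.18353875 0.008     ]
[219.5 277.6  11.5] [0.45264662 0.18613124 0.008     ]
[223.3 276.7  11.3] [0.44970367 0.18535309 0.008     ]
[(array([562.6,  65.2]), array([50.7, 49.7]), 26.0)]
shift [-0.0011, -0.0036, 0.111] twist -0.002349242795872818 yaw0 28.6 |d| 0.089
```

```bash
python3 - <<'E'
from h import *
shift([.4500,.1852,-.0005],30.5)
E
python3 -m handwheel '[{"translation":[-0.001,-0.0055,0.07],"twist":-0.0105},{"translation":[-0.001,-0.0055,0.10],"twist":-0.0105},{"translation":[-0.001,-0.0055,0.1115],"twist":-0.0105},{"translation":[-0.001,-0.0055,0.1115],"twist":-0.0105},{"translation":[-0.001,-0.0055,0.1115],"twist":-0.0105}]'
python3 - <<'E'
from h import *
shift([.4500,.1852,-.001],30.5)
E
```

```text
shift [-0.0015, -0.0055, 0.1116] twist -0.010682576129206152 yaw0 28.6 |d| 0.089
clock: 14.25
position: [0.4506, 0.1865, 0.0003]
eef_rot: [0.0, 0.965, 0.263, 0.001]
contact_force: [-0.4, 0.2, 0.8]
width: 0.799
grasp_force: 0.0
shift [-0.0015, 0.0011, 0.0017] twist 0.00028392451043401934 yaw0 30.6 |d| 0.002
```

```bash
python3 -m handwheel '[{"translation":[-0.001,0.001,0.001],"twist":0},{"translation":[-0.001,0.001,0.001],"twist":0},{"translation":[-0.001,0.001,0.001],"twist":0},{"translation":[-0.001,0.001,0.001],"twist":0}]' 0.4
python3 - <<'E'
from h import *
shift([.5514,-.2249,.17],27)
E
```

```text
clock: 14.75
position: [0.4499, 0.1856, -0.0002]
eef_rot: [0.0, 0.965, 0.264, 0.001]
contact_force: [-0.4, -1.6, 8.0]
width: 0.565
grasp_force: 60.9
shift [-0.1515, 0.5065, -0.2125] twist 0.02000054624811014 yaw0 30.6 |d| 0.456
```

```bash
python3 -m handwheel '[{"translation":[0,0,-0.06],"twist":0},{"translation":[-0.02,0.06,-0.125],"twist":0.01},{"translation":[-0.1515,0.5065,-0.2125],"twist":0.02},{"translation":[-0.1515,0.5065,-0.2125],"twist":0.02},{"translation":[-0.1515,0.5065,-0.2125],"twist":0.02},{"translation":[-0.1515,0.5065,-0.2125],"twist":0.02},{"translation":[-0.1515,0.5065,-0.2125],"twist":0.02},{"translation":[-0.1515,0.5065,-0.2125],"twist":0.02}]'
python3 -m handwheel '[{"translation":[-0.1515,0.5065,-0.2125],"twist":0.02},{"translation":[0,0,0],"twist":0}]' >/dev/null; echo
```

```text
clock: 15.75
position: [0.548, -0.2153, 0.1668]
eef_rot: [0.0, 0.972, 0.233, 0.0]
contact_force: [1.4, -0.4, -1.7]
width: 0.561
grasp_force: 63.5
```

I repeated a relative shift there by mistake, giving a short out-and-back detour above the pan. I'll check where the arm ended up.

```bash
python3 - <<'E'
from h import *
import pickle
w=camera("wrist"); s=state(); print(s["clock"],s["position"],s["contact_force"],np.abs(s["qvel"]).max(),s["width"])
shift([.5514,-.2249,.17],27)
E
python3 -m handwheel '[{"translation":[0,0,0],"twist":0},{"translation":[0,0,0],"twist":0}]'
cat > hm.py <<'E'
from held import *
def edges(w):
    # fit washer top face corners: view crop by gradient profile
    g=cv2.GaussianBlur(cv2.cvtColor(w["image"],cv2.COLOR_RGB2GRAY),(0,0),.7)
    return g
E
python3 - <<'E'
from h import *
import pickle
w=camera("wrist");  s=state(); print(s["position"])
pickle.dump(w,open("w9.pkl","wb")); save(w,"w9.png")
w3=pickle.load(open("w3.pkl","rb"))
a,b=[cv2.cvtColor(x["image"],cv2.COLOR_RGB2GRAY).astype(int) for x in(w3,w)]
for r in(240,250): print(a[r,222:236],b[r,222:236],a[r,330:345],b[r,330:345])
for c in(250,320): print(a[216:230,c],b[216:230,c],a[312:326,c],b[312:326,c])
E
```

```text
16.05 [ 0.54411413 -0.20900135  0.16262907] [-5.88444104 10.30819701 -6.5632512 ] 0.1437596295347269 0.5579063595035686
shift [-0.0009, 0.0218, -0.0094] twist -0.00038098510497819565 yaw0 26.9 |d| 0.019
clock: 16.3
position: [0.5483, -0.2134, 0.1665]
eef_rot: [0.001, 0.972, 0.234, 0.0]
contact_force: [0.5, -0.7, -1.2]
width: 0.557
grasp_force: 63.6
[ 0.54853197 -0.2136774   0.16666716]
[ 97 100 177  90  88  91  88 122 168 171 165 170 166 165] [ 90  93  93  94  97  94  91  85 168 164 161 165 161 164] [168 171 166 163 163 162 163 166 167 169 166 165 165 161 158] [165 166 166 164 165 164 164 166 166 168 170 169 172 169 165]
[ 91  94  91  90  91  85  87  79 171 169 167 170 169 165] [ 90  89  91  89  92  92  91  88 125 165 163 159 161 163] [165 168 163 161 162 162 165 173  88  96  97  97  95  99  96] [168 167 163 168 167 169 173 133  89  91  92  89  95  90  93]
[ 98  94  97  96  93  96  98  99  92 148 166 171 166 166] [101  99  97 101  98 100  96  98  96  92 127 168 167 165] [90 89 90 88 89 91 88 90 88 90 86 89 90 89] [88 85 86 85 87 86 90 88 89 89 94 90 89 94]
[160 163 167 178 116  93  98  96  96 145 165 165 164 162] [167 165 168 167 168 137  99 100  97  95 109 168 166 167] [ 86  82  89  87  87  86  88  87  83 123 171 170 172 169] [ 89  88  89  89  91  88  88  92  89  83 168 174 172 170]
```

```bash
python3 - <<'E'
from h import *
shift([.5517,-.2248,.155],27)
E
```

```text
shift [-0.0028, 0.0142, 0.0146] twist 7.13872667337196e-05 yaw0 27.0 |d| 0.016
```

```bash
python3 -m handwheel '[{"translation":[-0.0028,0.0142,0.005],"twist":0},{"translation":[-0.0028,0.0142,0.0146],"twist":0},{"translation":[-0.0028,0.0142,0.0146],"twist":0},{"translation":[-0.0028,0.0142,0.0146],"twist":0}]'
python3 - <<'E'
from h import *
w=camera("wrist"); s=state(); print(s["position"],np.abs(s["qvel"]).max())
shift([.5517,-.2248,.13],27)
E
```

```text
clock: 16.85
position: [0.551, -0.2245, 0.154]
eef_rot: [-0.0, 0.972, 0.233, -0.0]
contact_force: [0.1, -0.1, -2.5]
width: 0.557
grasp_force: 63.5
[ 0.55108033 -0.2244797   0.1542172 ] 0.0046594675941679
shift [0.0005, 0.0007, 0.0303] twist -6.637886703523401e-05 yaw0 27.0 |d| 0.024
```

```bash
python3 -m handwheel '[{"translation":[0.0005,0.0007,0.008],"twist":0},{"translation":[0.0005,0.0007,0.014],"twist":0},{"translation":[0.0005,0.0007,0.018],"twist":0},{"translation":[0.0005,0.0007,0.021],"twist":0},{"translation":[0.0005,0.0007,0.024],"twist":0},{"translation":[0.0005,0.0007,0.027],"twist":0},{"translation":[0.0005,0.0007,0.030],"twist":0},{"translation":[0.0005,0.0007,0.030],"twist":0}]'
python3 - <<'E'
from h import *
F=[]
for i in range(5):
    w=camera("wrist"); s=state(); F.append(np.r_[s["contact_force"],s["wrist_torque"]])
print(s["position"],np.round(np.mean(F,0),2)); save(w,"w10.png")
p,M=Rt(); print(M.T@np.mean(F,0)[:3])
E
```

```text
clock: 17.9
position: [0.5516, -0.2248, 0.13]
eef_rot: [-0.0, 0.972, 0.233, -0.0]
contact_force: [0.2, 0.1, -2.6]
width: 0.56
grasp_force: 63.6
[ 0.55177194 -0.22489384  0.13037607] [-0.15 -0.18 -1.42  0.01 -0.01 -0.02]
[-0.21222606  0.09439511  1.41958514]
```

```bash
python3 -m handwheel '[{"translation":[0,0,0.008],"twist":0},{"translation":[0,0,0.016],"twist":0},{"translation":[0,0,0.021],"twist":0},{"translation":[0,0,0.023],"twist":0},{"translation":[0,0,0.0245],"twist":0},{"translation":[0,0,0.026],"twist":0},{"translation":[0,0,0.0275],"twist":0},{"translation":[0,0,0.029],"twist":0}]'
python3 -m handwheel '[{"translation":[0,0,0.0015],"twist":0},{"translation":[0,0,0.003],"twist":0},{"translation":[0,0,0.0045],"twist":0},{"translation":[0,0,0.006],"twist":0},{"translation":[0,0,0.007],"twist":0},{"translation":[0,0,0.007],"twist":0}]'
python3 - <<'E'
from h import *
F=[]
for i in range(8):
    w=camera("wrist"); s=state(); F.append(np.r_[s["contact_force"],s["wrist_torque"]])
print(s["clock"],s["position"],np.round(np.mean(F,0),2)); save(w,"w11.png")
E
```

```text
clock: 19.15
position: [0.5518, -0.2249, 0.1072]
eef_rot: [0.0, 0.972, 0.233, 0.0]
contact_force: [0.8, -0.2, -0.3]
width: 0.56
grasp_force: 63.6
clock: 19.9
position: [0.5518, -0.2249, 0.1015]
eef_rot: [0.0, 0.972, 0.233, 0.0]
contact_force: [-0.1, -0.5, 0.4]
width: 0.559
grasp_force: 63.8
20.3 [ 0.5517604  -0.22491863  0.10151835] [ 0.33  0.13  0.37 -0.04 -0.08  0.01]
```

```bash
python3 -m handwheel '[{"translation":[0,0,0],"twist":0},{"translation":[0,0,0],"twist":0},{"translation":[0,0,0],"twist":0}]' 0.8; python3 -m handwheel '[{"translation":[0,0,-0.02],"twist":0},{"translation":[0,0,-0.06],"twist":0},{"translation":[0,0,-0.115],"twist":0},{"translation":[0,0,-0.115],"twist":0}]'
python3 - <<'E'
from h import *
w=camera("wrist"); save(w,"w12.png")
shift([.76,-.308,.19],90)
shift([.76,-.308,.088],90); s=state(); print(s["q"])
E
```

```text
clock: 20.68
position: [0.5516, -0.2248, 0.1014]
eef_rot: [-0.0, 0.972, 0.233, -0.0]
contact_force: [0.4, 0.6, 0.7]
width: 0.802
grasp_force: 0.0
clock: 21.18
position: [0.5541, -0.2263, 0.199]
eef_rot: [0.003, 0.972, 0.233, 0.003]
contact_force: [-0.0, -1.2, -0.9]
width: 0.799
grasp_force: 0.0
shift [0.1839, 0.2093, 0.0096] twist -0.35004174932116777 yaw0 27.0 |d| 0.223
shift [0.1836, 0.2087, 0.1371] twist -0.35004174932116777 yaw0 27.0 |d| 0.248
[-5.74019802e-01  3.63355137e-01  1.47470937e+00  1.77345615e-05
  1.29807044e+00  5.25670543e-01]
```

```bash
python3 -m handwheel '[{"translation":[0.184,0.209,0],"twist":-0.35},{"translation":[0.184,0.209,0],"twist":-0.35},{"translation":[0.184,0.209,0],"twist":-0.35},{"translation":[0.184,0.209,0],"twist":-0.35},{"translation":[0.184,0.209,0.137],"twist":-0.35},{"translation":[0.184,0.209,0.137],"twist":-0.35},{"translation":[0.184,0.209,0.137],"twist":-0.35},{"translation":[0.184,0.209,0.137],"twist":-0.35}]'
python3 - <<'E'
from h import *
import pickle
for i in range(3): w=camera("wrist")
p,M=Rt(); print(p,state()["clock"]); pickle.dump(w,open("w13.pkl","wb"))
at=proj(w,[[.667,-.243,.085]])[0]; print(at)
for n in("pointer","notch"): print(n,[(round(r["p"],2),np.round(r["at"],1).tolist()) for r in pinpoint(w,n)])
r,c=np.round(at).astype(int); r0=max(0,r-75);c0=max(0,c-90)
print(r0,c0); cv2.imwrite("pics/c13.png",cv2.resize(w["image"][r0:r0+150,c0:c0+200],(0,0),fx=4,fy=4,interpolation=cv2.INTER_CUBIC)[:,:,::-1])
E
```

```text
clock: 22.22
position: [0.7594, -0.3074, 0.0855]
eef_rot: [0.001, 0.708, 0.706, 0.0]
contact_force: [0.5, -0.8, 1.5]
width: 0.802
grasp_force: 0.0
[ 0.76030864 -0.30794121  0.08793381] 22.375
[133.64209853  75.66475442]
pointer [(0.75, [130.7, 80.4])]
notch [(0.87, [132.2, 90.8])]
59 0
```

View pics/c13.png

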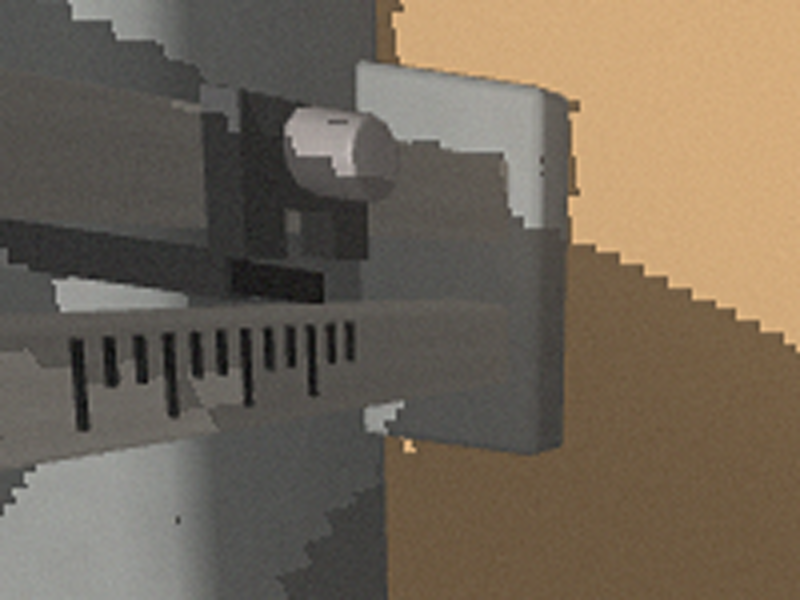

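The close-up of the column (image left is up) shows the dark clip with its front face at crop columns 248–368 and the notch at 285–332. The black pointer blade ends at column 322, beside the notch. I'll turn that into heights.

```bash
python3 - <<'E'
from h import *
import pickle
from scipy.optimize import brentq
w=pickle.load(open("w13.pkl","rb"))
at=lambda x,y:(59+(y+.5)/4-.5,(x+.5)/4-.5)
def onx(a,x):
    o,d=ray(w,a); return o+d*(x-o[0])/d[0]
f=lambda x:onx(at(247,250),x)[2]-onx(at(368,258),x)[2]
for x in(.655,.66,.665,.67,.675): print(x,"plate h",round(f(x)*1e3,1),"notch h",round((onx(at(285,250),x)-onx(at(332,254),x))[2]*1e3,1),"notch z",np.round(onx(at(308.5,252),x),4),"tip bottom edge",np.round(onx(at(322,288),x),4))
print("tip at z .083:",onz(w,at(322,288),.083))
# column top edge position, measured from pan+axis: 
print(proj(w,[[.66,-.25,.122],[.664,-.22,.122]]))
E
```

```text
0.655 plate h 24.3 notch h 9.4 notch z [ 0.655  -0.2374  0.0638] tip bottom edge [ 0.655  -0.2419  0.0623]
0.66 plate h 23.1 notch h 8.9 notch z [ 0.66   -0.2375  0.0717] tip bottom edge [ 0.66   -0.2418  0.0703]
0.665 plate h 22.0 notch h 8.5 notch z [ 0.665  -0.2377  0.0796] tip bottom edge [ 0.665  -0.2417  0.0782]
0.67 plate h 20.8 notch h 8.0 notch z [ 0.67   -0.2378  0.0875] tip bottom edge [ 0.67   -0.2417  0.0862]
0.675 plate h 19.7 notch h 7.6 notch z [ 0.675  -0.238   0.0953] tip bottom edge [ 0.675  -0.2416  0.0942]
tip at z .083: [ 0.66799726 -0.24170237  0.083     ]
[[156.89714525 -10.02021761]
 [ 61.37254453 -21.8178474 ]]
```

The pixel measurement is ambiguous in depth, so I'll take a second, steeper view to triangulate the clip's front face against the pointer tip.

```bash
python3 -m handwheel '[{"translation":[0,0,-0.03],"twist":0},{"translation":[0,-0.05,-0.0525],"twist":0},{"translation":[0,-0.075,-0.0525],"twist":0},{"translation":[0,-0.075,-0.0525],"twist":0},{"translation":[0,-0.075,-0.0525],"twist":0}]'
python3 - <<'E'
from h import *
import pickle
for i in range(3): w=camera("wrist")
p,M=Rt(); print(p); pickle.dump(w,open("w14.pkl","wb")); save(w,"w14.png")
v=pickle.load(open("w13.pkl","rb"))
for n in("pointer","notch"): print(n,[(round(r["p"],2),np.round(r["at"],1).tolist()) for r in pinpoint(w,n)])
np.set_printoptions(linewidth=220)
print("view1 rows cols45-100")
g=cv2.cvtColor(v["image"],cv2.COLOR_RGB2GRAY)
for r in range(80,138,4): print(r,g[r,46:98])
at=proj(w,[[.664,-.2378,.0785],[.668,-.2417,.084],[.664,-.2378,.089],[.664,-.2378,.067]]); print(at)
r,c=np.round(at[0]).astype(int); g=cv2.cvtColor(w["image"],cv2.COLOR_RGB2GRAY)
print("view2 cols from",c-26)
for q in range(r-30,r+20,2): print(q,g[q,c-26:c+26])
E
```

```text
clock: 23.1
position: [0.6995, -0.3072, 0.1266]
eef_rot: [0.001, 0.707, 0.707, 0.0]
contact_force: [0.2, 0.6, -0.9]
width: 0.799
grasp_force: 0.0
[ 0.69941846 -0.3068393   0.12544409]
pointer [(0.91, [132.6, 229.3])]
notch [(0.78, [132.8, 227.8])]
view1 rows cols45-100
80 [ 67  66  68  63  90  90  82  86  73  67  68  83  83  86  83  87  81  85  83  84  82  79  78  80  80  83  79  84  79  83  78  80  78  81  82  78  81  79  79  80  81  77  78 137 155 156 157 154 155 155 153 157]
84 [ 85  76  69  67  90  91  91  94  90  93  91  90  94  71  51  40  51  51  50  51  51  51  56  48  52  51  59  69  56  68  75  76  82  75  79  81  82  78  81  81  81  80  73 136 156 152 151 150 153 154 154 154]
88 [ 83  82  80  83  55  49  49  52  46  47  52  85  91  83  48  41  46  43  54  51  44  56  57  53  54  46  88 145 148 144 145 143 142 138 135 136 138 136 135 131 130 129 125 126 114 106  93  91 120 156 159 157]
92 [ 85  86  83  83  70  50  50  53  50  49  52  53  55  56  48  45  39  39  40  42  51  52  54  57  46 131 164 160 159 163 160 160 158 159 158 162 158 160 155 157 157 160 152  99  90  91  92
[... 6690 characters left out ...]
1 151 113  83 149 181 176 174 179 176 173 177 178 176 176]
139 [ 97  99  94  95  92  99 105 110 108 113 110 109 111 112 115 114  94  95  90  69  86  76  65 113 110 112 114 111 111 112 113 111 106 165 164 162 163 158 149  99  81 155 181 177 172 176 176 176 174 178 176 174]
141 [108 108 111 111  80 101  62  80  67  75  68  62  62  59  67  61  60  70  70  70  59  53  73 115 114 112 114 108 110 113 112 108 122 162 164 163 164 155 145  88  81 183 175 175 174 177 173 174 176 175 176 176]
143 [108 108 108  85  53  63  59  78  63  55  63  61  59  52  71  65  54  64  71  53  56  59  74 115 114 112 113 110 112 113 115 107 136 160 158 161 161 149 134  82 104 179 176 177 175 175 175 174 174 178 176 173]
```

```bash
python3 - <<'E'
from h import *
import pickle
v=pickle.load(open("w13.pkl","rb"));w=pickle.load(open("w14.pkl","rb"))
def both(a1,a2):
    p=tri([(v,a1),(w,a2)]); return np.round(p,4), np.round(proj(v,[p])[0]-a1,2),np.round(proj(w,[p])[0]-a2,2)
print("notch",both((121.9,76.75),(124.9,221.0)))
print("plate top",both((121.3,61.4),(124.9,217.4))); print("plate bottom",both((123,91.6),(124.9,224.7)))
print("tip bottom",both((130.5,80.5),(131.2,227.85)))
for z in(.076,.078,.08,.082,.084): # consistent check
  pass
E
```

```text
notch (array([ 0.663 , -0.2378,  0.0765]), array([0.17, 0.03]), array([-0.13, -0.  ]))
plate top (array([ 0.6631, -0.2378,  0.0871]), array([0.41, 0.07]), array([-0.32, -0.01]))
plate bottom (array([ 0.6631, -0.238 ,  0.0648]), array([-0.32, -0.05]), array([0.26, 0.01]))
tip bottom (array([ 0.668 , -0.2416,  0.0827]), array([-0.19, -0.03]), array([0.15, 0.01]))
```

The two views agree: notch middle at z ≈ 76.5 mm, pointer tip at ≈ 83.7 mm. That is 7 mm too high, so a third washer is needed. I'll take the grey square near (0.4635, 0.063).

```bash
python3 - <<'E'
from h import *
shift([.4635,.063,.20],66.3)
shift([.4635,.063,.088],66.3)
E
```

```text
shift [0.4623, -0.2946, -0.0932] twist 0.13173293546493517 yaw0 90.0 |d| 0.445
shift [0.4622, -0.2945, 0.0468] twist 0.13173293546493517 yaw0 90.0 |d| 0.44
```

```bash
python3 -m handwheel '[{"translation":[0,0,-0.075],"twist":0},{"translation":[0.05,-0.03,-0.095],"twist":0.05},{"translation":[0.462,-0.2945,-0.095],"twist":0.132},{"translation":[0.462,-0.2945,-0.095],"twist":0.132},{"translation":[0.462,-0.2945,-0.095],"twist":0.132},{"translation":[0.462,-0.2945,-0.04],"twist":0.132},{"translation":[0.462,-0.2945,0.047],"twist":0.132},{"translation":[0.462,-0.2945,0.047],"twist":0.132}]'
python3 - <<'E'
from h import *
shift([.4635,.063,.088],66.3)
E
```

```text
clock: 24.35
position: [0.4849, 0.0297, 0.1166]
eef_rot: [0.001, 0.838, 0.546, 0.001]
contact_force: [1.5, -0.5, 0.3]
width: 0.801
grasp_force: 0.0
shift [0.0273, -0.0413, 0.0357] twist -0.00034988627246674593 yaw0 66.2 |d| 0.049
```

```bash
python3 -m handwheel '[{"translation":[0,0,0],"twist":0},{"translation":[0,0,0],"twist":0}]'
python3 - <<'E'
from sq import *
w=camera("wrist"); p,M=Rt(); print(p)
pickle.dump(w,open("w15.pkl","wb")); save(w,"w15.png"); at=proj(w,[[.4635,.063,.008]])[0]; print(at)
r,c=np.round(at).astype(int)
o=square(w,r,c,50); print(o, np.median(w["image"][r-25:r-15,c-10:c+10],axis=(0,1)))
shift([o[0][0][0]/1e3,o[0][0][1]/1e3,-.001],o[0][2])
E
```

```text
clock: 24.6
position: [0.4864, 0.0282, 0.1174]
eef_rot: [0.001, 0.837, 0.547, 0.001]
contact_force: [1.3, -0.2, -0.2]
width: 0.799
grasp_force: 0.0
[0.48708589 0.02768446 0.11781677]
[184.61090302 239.87636107]
[(array([462.9,  63.3]), array([49.8, 50.1]), 66.2)] [175.5 166.  160. ]
shift [0.0285, -0.046, 0.1484] twist 0.0001893971269668763 yaw0 66.2 |d| 0.126
```

```bash
python3 -m handwheel '[{"translation":[0.028,-0.046,0.03],"twist":0},{"translation":[0.028,-0.046,0.07],"twist":0},{"translation":[0.028,-0.046,0.12],"twist":0},{"translation":[0.028,-0.046,0.138],"twist":0},{"translation":[0.028,-0.046,0.145],"twist":0},{"translation":[0.028,-0.046,0.145],"twist":0},{"translation":[0.028,-0.046,0.145],"twist":0}]'
python3 - <<'E'
from h import *
shift([.4629,.0633,-.0005],66.2)
E
```

```text
clock: 25.52
position: [0.4617, 0.0634, 0.0019]
eef_rot: [0.001, 0.838, 0.546, 0.001]
contact_force: [0.4, 0.4, 0.5]
width: 0.801
grasp_force: 0.0
shift [0.0005, 0.0014, 0.003] twist 0.00010418023764818448 yaw0 66.2 |d| 0.003
```

```bash
python3 -m handwheel '[{"translation":[0.0005,0.0014,0.0028],"twist":0},{"translation":[0.0005,0.0014,0.0028],"twist":0}]' >/dev/null;  python3 -m handwheel '[{"translation":[0,0,0],"twist":0},{"translation":[0,0,0],"twist":0},{"translation":[0,0,0],"twist":0},{"translation":[0,0,0],"twist":0}]' 0.4
python3 - <<'E'
from h import *
shift([.5514,-.2249,.17],27)
E
```

```text
clock: 26.28
position: [0.4619, 0.0636, -0.0007]
eef_rot: [0.0, 0.838, 0.546, 0.0]
contact_force: [-1.9, -1.2, 6.9]
width: 0.56
grasp_force: 61.2
shift [-0.2849, 0.2478, -0.2134] twist 0.21797002956551167 yaw0 66.2 |d| 0.347
```

```bash
python3 -m handwheel '[{"translation":[0,0,-0.06],"twist":0},{"translation":[-0.03,0.03,-0.13],"twist":0.05},{"translation":[-0.285,0.248,-0.213],"twist":0.218},{"translation":[-0.285,0.248,-0.213],"twist":0.218},{"translation":[-0.285,0.248,-0.213],"twist":0.218},{"translation":[-0.285,0.248,-0.213],"twist":0.218},{"translation":[-0.285,0.248,-0.213],"twist":0.218},{"translation":[-0.285,0.248,-0.213],"twist":0.218}]'
python3 -m handwheel '[{"translation":[0,0,0],"twist":0},{"translation":[0,0,0],"twist":0},{"translation":[0,0,0],"twist":0}]'
python3 - <<'E'
from h import *
import pickle
w=camera("wrist");  s=state(); print(s["position"],np.abs(s["qvel"]).max())
pickle.dump(w,open("w16.pkl","wb")); save(w,"w16.png")
w3=pickle.load(open("w3.pkl","rb")); w9=pickle.load(open("w9.pkl","rb"))
G=[cv2.cvtColor(x["image"],cv2.COLOR_RGB2GRAY).astype(int) for x in(w3,w9,w)]
for r in(235,240,245): 
  for g in G: print(r,g[r,222:236],g[r,330:345])
for c in(250,285,310,320): 
  for g in G: print(c,g[218:232,c],g[314:328,c])
shift([.5517,-.2248,.155],27)
E
```

```text
clock: 27.28
position: [0.5517, -0.2275, 0.1689]
eef_rot: [0.0, 0.973, 0.232, 0.0]
contact_force: [-0.7, -0.9, -1.8]
width: 0.559
grasp_force: 63.4
clock: 27.65
position: [0.5512, -0.2239, 0.1689]
eef_rot: [-0.0, 0.972, 0.234, -0.0]
contact_force: [0.1, 0.2, -0.9]
width: 0.565
grasp_force: 63.4
[ 0.55134035 -0.224083    0.16900274] 0.006838881427989557
235 [162 163 165 165 168  98  83 147 169 166 170 170 167 164] [167 171 166 162 164 164 166 168 163 160 162 166 166 172 167]
235 [162 165 161 163 168 100  90 109 170 165 163 166 166 163] [169 168 168 167 168 166 168 170 164 169 170 167 169 168 167]
235 [164 166 170 169 171  91  86 133 173 170 170 170 169 169] [168 170 168 164 165 165 166 165 170 168 168 161 162 158 161]
240 [ 97 100 177  90  88  91  88 122 168 171 165 170 166 165] [168 171 166 163 163 162 163 166 167 169 166 165 165 161 158]
240 [ 90  93  93  94  97  94  91  85 168 164 161 165 161 164] [165 166 166 164 165 164 164 166 166 168 170 169 172 169 165]
240 [ 96  98  92  90  94  95  90 108 171 169 168 169 169 167] [166 168 166 165 163 165 166 169 113 169 170 170 167 167 163]
2
[... 1145 characters left out ...]
72 168 170 172 165 168]
310 [ 96  98  96 101  98 101 100  94 126 165 165 165 165 169] [ 90  93  94  87  90  93  91  84 169 173 171 172 173 170]
310 [ 97  96  96  96  99  99  80 125 161 162 164 160 161 160] [ 91  90  89  87  88  89  85 128 171 169 171 169 167 171]
320 [167 178 116  93  98  96  96 145 165 165 164 162 162 163] [ 89  87  87  86  88  87  83 123 171 170 172 169 170 170]
320 [168 167 168 137  99 100  97  95 109 168 166 167 166 166] [ 89  89  91  88  88  92  89  83 168 174 172 170 172 170]
320 [168 172 135  97  96  97  92 127 162 166 163 163 166 163] [ 88  88  86  85  89  89  87 124 167 172 169 171 169 169]
shift [-0.0, 0.001, 0.0175] twist 0.00032434844531476555 yaw0 27.1 |d| 0.014
```

```bash
python3 -m handwheel '[{"translation":[0,0.0007,0.015],"twist":0},{"translation":[0,0.0007,0.03],"twist":0},{"translation":[0,0.0007,0.036],"twist":0},{"translation":[0,0.0007,0.036],"twist":0},{"translation":[0,0.0007,0.036],"twist":0}]'
python3 - <<'E'
from h import *
w=camera("wrist"); s=state(); print(s["position"],np.abs(s["qvel"]).max())
shift([.5515,-.2248,.121],27)
E
```

```text
clock: 28.32
position: [0.5519, -0.2257, 0.1404]
eef_rot: [0.0, 0.972, 0.233, 0.0]
contact_force: [-0.4, -0.0, -1.1]
width: 0.562
grasp_force: 63.4
[ 0.5519346  -0.22579904  0.14059074] 0.0034624240734427154
shift [0.0001, -0.0014, 0.0245] twist -8.833893835521343e-05 yaw0 27.0 |d| 0.02
```

```bash
python3 -m handwheel '[{"translation":[0,-0.0013,0.002],"twist":0},{"translation":[0,-0.0013,0.006],"twist":0},{"translation":[0,-0.0013,0.009],"twist":0},{"translation":[0,-0.0013,0.012],"twist":0},{"translation":[0,-0.0013,0.015],"twist":0},{"translation":[0,-0.0013,0.018],"twist":0},{"translation":[0,-0.0013,0.0205],"twist":0},{"translation":[0,-0.0013,0.0205],"twist":0}]'
python3 - <<'E'
from h import *
F=[]
for i in range(5):
    w=camera("wrist"); s=state(); F.append(np.r_[s["contact_force"],s["wrist_torque"]])
print(s["position"],np.round(np.mean(F,0),2)); save(w,"w17.png")
E
```

```text
clock: 29.38
position: [0.5511, -0.2246, 0.1236]
eef_rot: [-0.0, 0.972, 0.233, -0.0]
contact_force: [-0.4, -0.2, -1.5]
width: 0.562
grasp_force: 63.4
[ 0.55126944 -0.22471877  0.1239521 ] [ 0.18  0.13 -1.2   0.01 -0.   -0.01]
```

```bash
python3 -m handwheel '[{"translation":[0,0,0.006],"twist":0},{"translation":[0,0,0.011],"twist":0},{"translation":[0,0,0.0135],"twist":0},{"translation":[0,0,0.015],"twist":0},{"translation":[0,0,0.0165],"twist":0},{"translation":[0,0,0.018],"twist":0},{"translation":[0,0,0.0195],"twist":0},{"translation":[0,0,0.021],"twist":0}]'
python3 -m handwheel '[{"translation":[0,0,0.0015],"twist":0},{"translation":[0,0,0.003],"twist":0},{"translation":[0,0,0.0045],"twist":0},{"translation":[0,0,0.0055],"twist":0},{"translation":[0,0,0.0055],"twist":0}]'
python3 - <<'E'
from h import *
F=[]
for i in range(10):
    w=camera("wrist"); s=state(); F.append(np.r_[s["contact_force"],s["wrist_torque"]])
print(s["clock"],s["position"],np.round(np.mean(F,0),2)); save(w,"w18.png")
E
```

```text
clock: 30.62
position: [0.5513, -0.2247, 0.1071]
eef_rot: [0.0, 0.972, 0.233, 0.0]
contact_force: [0.4, 0.0, -1.0]
width: 0.559
grasp_force: 63.4
clock: 31.25
position: [0.5513, -0.2247, 0.1026]
eef_rot: [0.0, 0.972, 0.233, 0.0]
contact_force: [-0.5, 0.4, 0.2]
width: 0.557
grasp_force: 63.6
31.75 [ 0.55128287 -0.22471022  0.10267445] [ 0.04  0.14  0.55 -0.02  0.    0.  ]
```

```bash
python3 -m handwheel '[{"translation":[0,0,-0.0012],"twist":0},{"translation":[0,0,-0.0012],"twist":0}]' >/dev/null; python3 -m handwheel '[{"translation":[0,0,0],"twist":0},{"translation":[0,0,0],"twist":0},{"translation":[0,0,0],"twist":0}]' 0.8; python3 -m handwheel '[{"translation":[0,0,-0.02],"twist":0},{"translation":[0,0,-0.06],"twist":0},{"translation":[0,0,-0.115],"twist":0},{"translation":[0,0,-0.115],"twist":0}]'
python3 - <<'E'
from h import *
import pickle
w=camera("wrist"); save(w,"w19.png"); pickle.dump(w,open("w19.pkl","wb"))
print([(round(r["p"],2),np.round(r["at"],1).tolist(),r["mask"].sum()) for r in silhouettes(w,"square0")])
shift([.76,-.308,.19],90)
shift([.7603,-.308,.088],90)
E
```

```text
clock: 32.38
position: [0.5512, -0.2246, 0.1036]
eef_rot: [-0.0, 0.972, 0.233, -0.0]
contact_force: [0.3, -0.2, -0.1]
width: 0.799
grasp_force: 0.0
clock: 32.88
position: [0.5536, -0.2261, 0.2011]
eef_rot: [0.003, 0.972, 0.233, 0.003]
contact_force: [0.2, -0.5, -0.6]
width: 0.804
grasp_force: 0.0
[(0.86, [209.3, 279.0], np.int64(3543)), (0.77, [7.6, 290.2], np.int64(526)), (0.65, [180.9, 298.7], np.int64(67)), (0.58, [185.6, 253.2], np.int64(33)), (0.56, [162.5, 120.8], np.int64(2211))]
shift [0.1851, 0.211, 0.009] twist -0.35003878822281725 yaw0 27.0 |d| 0.225
shift [0.1853, 0.211, 0.1365] twist -0.35003878822281725 yaw0 27.0 |d| 0.25
```

```bash
python3 -m handwheel '[{"translation":[0.184,0.209,0],"twist":-0.35},{"translation":[0.184,0.209,0],"twist":-0.35},{"translation":[0.184,0.209,0],"twist":-0.35},{"translation":[0.184,0.209,0],"twist":-0.35},{"translation":[0.184,0.209,0.137],"twist":-0.35},{"translation":[0.184,0.209,0.137],"twist":-0.35},{"translation":[0.184,0.209,0.137],"twist":-0.35},{"translation":[0.184,0.209,0.137],"twist":-0.35}]'
python3 - <<'E'
from h import *
import pickle
for i in range(3): w=camera("wrist")
p,M=Rt(); print(p); pickle.dump(w,open("w20.pkl","wb"))
v=pickle.load(open("w13.pkl","rb"))
for n in("pointer","notch"): print(n,[(round(r["p"],2),np.round(r["at"],1).tolist()) for r in pinpoint(w,n)])
np.set_printoptions(linewidth=220)
print(proj(v,[[.663,-.2378,.0765],[.668,-.2416,.0827]]),proj(w,[[.663,-.2378,.0765],[.668,-.2416,.0827],[.668,-.2416,.0757]]))
g=cv2.cvtColor(w["image"],cv2.COLOR_RGB2GRAY)
for r in range(112,138,2): print(r,g[r,56:108])
# scene-wide check: top camera
a=camera("top"); save(a,"top_end.png")
E
```

```text
clock: 33.98
position: [0.7588, -0.3072, 0.0874]
eef_rot: [0.001, 0.708, 0.706, 0.0]
contact_force: [0.3, 1.1, 1.3]
width: 0.803
grasp_force: 0.0
[ 0.75980747 -0.30770301  0.0899874 ]
pointer []
notch [(0.62, [132.6, 93.5])]
[[122.0072401   76.69233854]
 [130.38714528  80.50101847]] [[122.56449076  80.55629075]
 [130.84517293  84.44009207]
 [130.67874306  93.26534   ]]
112 [59 50 50 57 52 51 55 52 53 42 45 46 44 42 43 45 45 42 43 52 71 69 69 41 51 47 47 46 48 46 48 42 43 51 49 46 45 42 47 58 82 86 83 82 83 85 85 88 86 84 89 88]
114 [58 48 49 45 52 51 52 53 48 46 42 42 44 45 42 42 45 44 44 66 83 85 88 47 51 52 53 52 55 48 58 52 47 47 46 47 46 48 45 65 81 83 84 83 83 85 84 78 85 88 86 83]
116 [59 50 50 54 47 53 48 49 52 46 49 41 43 42 40 42 43 41 41 64 85 84 88 52 53 52 46 55 55 54 55 45 49 42 42 41 45 46 48 68 90 85 88 88 87 90 83 86 87 87 84 86]
118 [58 53 53 49 51 51 51 52 49 47 44 43 42 43 42 44 41 38 40 54 64 64 66 52 52 49 53 53 51 54 53 46 46 45 44 44 48 48 42 63 84 82 83 83 85 85 83 85 84 82 84 86]
120 [49 48 53 52 52 52 49 53 52 45 43 42 42 40 43 39 42 43 45 51 69 63 68 52 54 
[... 677 characters left out ...]
 32 35 44 82 81 85 86 81 80 83 79 80 83 82 86 79 85]
130 [50 49 54 51 54 53 54 50 53 56 49 49 54 54 54 41 34 26 26 26 29 31 31 29 29 32 33 26 26 30 37 34 39 32 38 28 27 37 83 82 86 81 81 84 81 82 80 82 82 83 78 84]
132 [61 60 64 58 55 52 55 51 51 50 55 49 53 46 52 37 42 37 33 28 24 32 28 28 28 32 38 32 28 36 31 32 32 34 38 37 30 40 86 83 82 83 82 81 82 79 79 77 85 78 84 81]
134 [62 65 64 61 63 64 59 63 63 64 63 65 68 61 61 63 60 60 63 60 66 64 61 62 63 64 61 64 52 51 51 44 41 38 27 28 24 30 87 90 85 84 86 86 85 87 90 89 88 87 93 91]
136 [84 89 90 85 92 91 87 90 90 93 87 93 92 91 89 89 92 86 91 89 93 95 90 91 89 87 90 96 92 95 92 91 94 94 91 93 93 90 91 96 92 94 90 91 89 86 92 90 90 92 89 91]
```

The pointer tip is now at z ≈ 76.7 mm and the notch middle at ≈ 76.5 mm, so it stands in the notch with the hand off. Handing in.

```bash
python3 - <<'E'
from h import *
print(order.close_job())
E
```

```text
the job is handed in; nothing more can be done
None
```

I threaded three square washers onto the spindle and handed the job in at about 34 s, with the pointer about 0.2 mm from the notch's middle by my camera measurement (limit 4.5 mm) and the hand off; I did not re-check with a picture that the stack lies flat or that the bench items are undisturbed, and one mistyped move swung the held second washer briefly above the pan, where a 13 N reading came with no sign of contact.

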